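# Set the rotary inspection dial to its target line

### The job

Turn the rotary inspection dial by pushing its upright steel tab sideways with the fingertips or the outside of the fingers until the index line on the dial lines up with the long target line on the lug of the white scale ring, then move clear. Do not pinch the tab, do not lift the dial, and leave everything else on the bench where it stands.

Things in the scene. Friction and masses are not known exactly. Their poses are not given: they have to be found in the camera images.
- dial (a joint): angle of the dial in its fixture, rad, growing counter-clockwise seen from above; 0 when the index line points along the fixture's +x. Either way is free, to two full turns (-12.5 to 12.5 rad); the angle does not wrap. It turns stiffly (about 2.6 N at the tab), stays where it is left, has no spring or clicks. It sits loose on its spindle and would rise if pulled up
- dial_axis (a point): point on the dial's vertical turning axis, 26 mm above the bench, level with the dial's top. The dial is a round aluminium plate, 158 mm dia, with eight black parts (17 mm dia, 60 mm from the axis, tops 36 mm above the bench) and a steel hub (26 mm dia, top 34 mm above the bench). Its round grey foot, 230 mm dia, is bolted down
- dial_index (a point): outer end of the dial's index line, 80 mm from the axis, 26 mm above the bench; it turns with the dial. The index line is black, 5 mm wide, flat on the dial, running from the rim 36 mm inward; it is the only line on the dial
- scale_ring: fixed white ring around the dial, 82 to 105 mm radius, top 22 mm above the bench, with 23 short thin graduations and one lug, 30 mm wide, reaching 135 mm from the axis. Origin on the dial's axis 10 mm above the bench; its +x axis points along the target line
- target_line (a point): inner end of the target line, 80 mm from the dial's axis, 22 mm above the bench. It is the single long line of the scale ring, black, 5 mm wide, running outwards onto the ring's only lug. The dial is set when dial_index is over this point
- tab_top (a point): centre of the top edge of the dial's upright steel push tab, 72 mm above the bench, 47 mm from the axis, exactly opposite the index line. The tab stands on the dial (top at 26 mm) and turns with it: 52 mm long along the dial's radius, 14 mm thick across it; its two broad faces look along the direction of turning
- cheek_a: face plate of the push tab on its clockwise side (seen from above), 46 mm radially, 40 mm tall, 4 mm thick; pushing on it turns the dial counter-clockwise. Origin at its centre, 48 mm above the bench
- cheek_b: the opposite face plate of the tab, same size; pushing on it turns the dial clockwise seen from above. Origin at its centre, 48 mm above the bench
- loupe: black eyepiece loupe, 42 mm dia, 42 mm tall, standing on the bench beside the fixture; not part of the job, leave it; origin at the centre of its underside
- cup: small open steel cup, 60 mm dia, 45 mm tall, on the bench beside the fixture; not part of the job, leave it; origin at the centre of its underside
- gauge: plain steel block 35 x 22 x 30 mm, on the bench beyond the fixture; not part of the job, leave it; origin at the centre of its underside
- brush: wooden brush about 150 mm long, lying beyond the fixture; not part of the job, leave it; origin at the centre of its underside
- tray: white tray of small black parts, 160 x 130 x 22 mm, to the left; not part of the job, leave it; origin at the centre of its underside
- tape: cardboard roll, 90 mm dia, 24 mm tall, far left; not part of the job, leave it; origin at the centre of its underside
- jar: amber jar with white cap, 60 mm dia, 85 mm tall, to the right; not part of the job, leave it; origin at the centre of its underside

How it is judged:
At the end, for the whole second after the job is handed in: The dial is at rest, down on its spindle (not raised by 3 mm or more), with the outer end of its index line within 4 mm (about 2.9 degrees) of the inner end of the long target line, and every loose thing on the bench is within 20 mm of where it stood (horizontal distance between dial_index and target_line below 0.004 m and velocity of joint dial between -0.05 and 0.05 rad/s and height (world z) of tab_top below 0.075 m and distance of each of loupe, cup, gauge, brush, tray, tape, jar from where it was at the start of the episode below 0.02 m); the robot touches nothing.
It fails at once if the push tab is pinched: fingers press on both its broad faces at once (over 1 N each) (contact force between the fingers and cheek_a above 1 N and contact force between the fingers and cheek_b above 1 N).
It fails at once if the dial is lifted off its seat by more than 5 mm (height (world z) of tab_top above 0.077 m).
It fails at once if a loose thing on the bench is shifted by more than 20 mm (distance of any of loupe, cup, gauge, brush, tray, tape, jar from where it was at the start of the episode above 0.02 m).
It also fails if it takes over 56 s, if anything falls off the work surface, if the arm or the gripper's body presses on something with over 40 N, if the wrist force passes 120 N, or if a joint passes its speed limit or range.

### The arm

A 7-joint arm with a two-finger parallel gripper is mounted at the origin on the work surface. World frame = base frame: x ahead of the robot, y to its left, z up, the work surface at z = 0. Lengths are in m, angles in rad, forces in N, time in s.
With the tool pointing down it reaches from about 0.425 to 0.95 m from the base axis. Payload 4.7 kg.
Tool frame: the origin (TCP) lies midway between the tips of the shut fingers; the grasp point (between the pads) lies 19 mm behind it; y points along the fingers, z is the direction in which the jaws open and shut, and the axes are right-handed (so a half turn about y gives the same grasp; the last joint's range is limited). The gripper opens to 87 mm and grips with 3 to 60 N. Pads are 19 mm wide; open, the fingers measure 117 mm over their backs; the gripper's body (75 mm by 190 mm) begins 51 mm behind the grasp point.
Start: joints at [-1.156, 0.469, -0.049, 1.532, 0.024, 1.141, -0.082], TCP at [0.29, 0.61, 0.223] pointing down, gripper open.
Joint ranges: [-2.59, 2.59], [-0.33, 1.99], [-1.39, 1.29], [0.1, 2.45], [-1.04, 4.18], [0.21, 1.99], [-2.66, 2.66]. Speed limits (rad/s): [2.57, 2.57, 3.14, 3.14, 3.14, 3.14, 3.14].

### API

Orientations are given as a 3x3 rotation matrix whose columns are the frame's x, y, z axes.
In Python, from rig import r gives the robot as it stands.
- The arm moves only by the tool move_arm, never from a script. Its argument "increments" is a list of rows, each a list of 3 entries, a list of its own where there are three numbers: the turn, a rotation vector about the tool's x, y, z in degrees, then the shift along the tool's x, y, z in m, then the opening in per cent of the stroke, from 0 (shut) to 100 (fully open). A call has 1 to 12 rows; each row shifts and turns the commanded pose from where the row before left it, along the tool's axes as they then stand; what a row does not reach is not made up. A row lasts 1/12 s, in which the tool goes at most 41.7 mm and 7.16 degrees, less where a joint would pass 70% of its speed; a pose out of reach is approached as far as the arm can. A call with a gripper value outside its range is refused whole. The fingers move at their own pace and stop on an object; "newtons" is the grip in N (left out, the last holds). Time passes only in rows, so rows that do not move let the fingers close. It gives the time, the measured TCP pose, the force and the opening at its end, in the units of the state.
- r.get_state(): the state, without advancing time (a new reading comes with each control period).
- r.capture(name): name is "scene" or "top"; returns the picture (384x512x3 uint8, red, green, blue); there is no depth.
- r.camera_params(name): a dict with "intrinsics" (3x3 intrinsics, pixels), "world_to_cam" (4x4, takes a point from world to camera coordinates). Camera axes: x right, y down, z forward; pixel columns grow to the right and rows downward; lengths in m; the calibration is good to about 2 mm. A picture is of the moment at which its call begins. camera_params takes no time and is no camera call.
- r.hand_in(): hands the job in, once; it reports no verdict.
The state is a dict: "time": time; "joint_positions": joint angles; "joint_vel": joint speeds; "tau": joint torques, N m; "ee_pos": TCP position; "eef_rot": TCP orientation; "ft_force": force on the tool from outside, world axes, zero at the start; "moment": the same for the moment, N m; "width": finger opening in m.
Only numpy, scipy, OpenCV 4.12 (cv2) and the standard library are available. Lean on these libraries where they do the work, as an engineer would, in place of code of your own. Each camera call takes 0.05 s, during which the arm holds its last target.

## Working session

There is one attempt and no reset: what is moved stays moved. The work goes in short steps, Python scripts to look and compute and a tool call to move; the robot and the scene stay as the last step left them, time stands still between calls to the robot, and variables do not carry over. Pictures are saved under pics/ and viewed, and the job is handed in when it is done.

Besides the shell and the picture viewer there is one more tool, called after "Call:" as name(argument=value, ...) on one line, values as JSON. move_arm: Moves the arm, as the interface text tells. Its arguments: {"type":"object","properties":{"increments":{"type":"array"},"newtons":{"type":"number"}},"required":["increments"]}

```bash
mkdir -p pics
python3 - <<'E'
from rig import r
import cv2
s=r.get_state();print({k:s[k] for k in('time','ee_pos','eef_rot','width','ft_force')})
for n in('scene','top'):
    cv2.imwrite(f'pics/{n}0.png',r.capture(n)[:,:,::-1]);p=r.camera_params(n);print(n,p)
E
```

```text
{'time': 0.0, 'ee_pos': array([0.28954198, 0.60908363, 0.22147196]), 'eef_rot': array([[ 9.03155453e-01, -7.85780938e-04,  4.29312952e-01],
       [-4.29313667e-01, -1.79164433e-03,  9.03153678e-01],
       [ 5.94951730e-05, -9.99998086e-01, -1.95547984e-03]]), 'width': 0.08683242575526229, 'ft_force': array([ 0.70793066, -0.73114946,  0.45742794])}
scene {'intrinsics': array([[480.70088487,   0.        , 250.19971408],
       [  0.        , 480.70088487, 190.93844594],
       [  0.        ,   0.        ,   1.        ]]), 'world_to_cam': array([[-0.63408953,  0.7731156 ,  0.0149242 ,  0.36218753],
       [ 0.48173257,  0.41005482, -0.77446031, -0.21674628],
       [-0.60486709, -0.4838877 , -0.63244643,  1.75981091],
       [ 0.        ,  0.        ,  0.        ,  1.        ]])}
top {'intrinsics': array([[491.6696009 ,   0.        , 257.23103398],
       [  0.        , 491.6696009 , 197.00739757],
       [  0.        ,   0.        ,   1.        ]]), 'world_to_cam': array([[-0.02711595, -0.99963001,  0.00213957,  0.01389123],
       [-0.99286481,  0.02668368, -0.11622154,  0.56403665],
       [ 0.11612145, -0.00527576, -0.99322101,  1.66017709],
       [ 0.        ,  0.        ,  0.        ,  1.        ]])}
```

View pics/scene0.png

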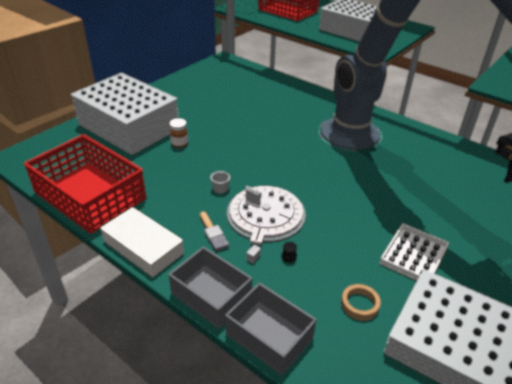

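View pics/top0.png

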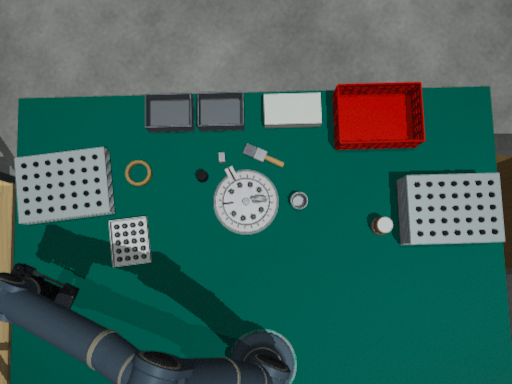

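```bash
cat > h.py <<'E'
import numpy as np,cv2
from rig import r
P={n:r.camera_params(n) for n in('scene','top')}
def back(n,u,v,z):
    K=P[n]['intrinsics'];T=P[n]['world_to_cam'];R=T[:3,:3];c=-R.T@T[:3,3]
    d=R.T@np.linalg.solve(K,[u,v,1]);return c+d*(z-c[2])/d[2]
def proj(n,p):
    T=P[n]['world_to_cam'];q=P[n]['intrinsics']@(T[:3,:3]@np.array(p)+T[:3,3]);return q[:2]/q[2]
def crop(im,x0,y0,w,h,s,name):
    cv2.imwrite(name,cv2.resize(im[y0:y0+h,x0:x0+w],None,fx=s,fy=s,interpolation=cv2.INTER_CUBIC))
E
python3 - <<'E'
from h import *
crop(cv2.imread('pics/top0.png'),190,140,130,100,6,'pics/topc.png')
crop(cv2.imread('pics/scene0.png'),190,160,130,110,5,'pics/scc.png')
E
```

```text
(no output)
```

View pics/topc.png

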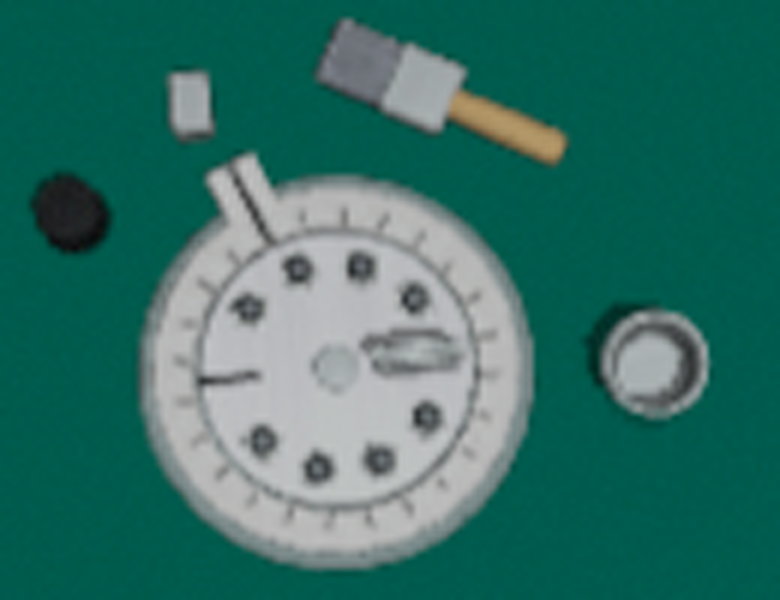

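View pics/scc.png

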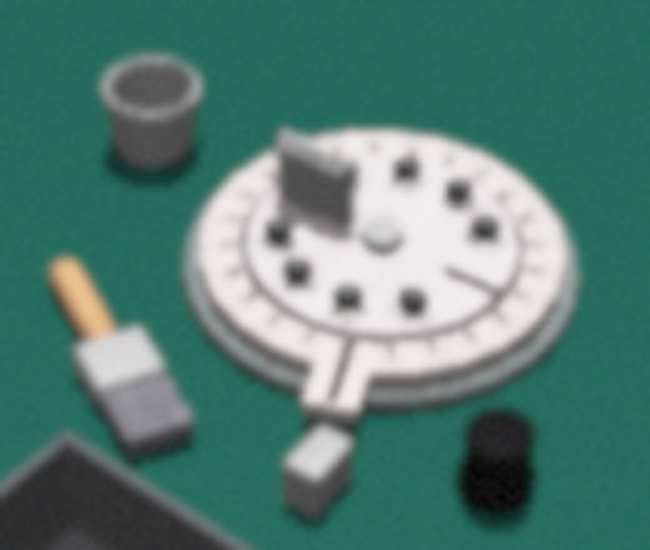

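```bash
cat >> h.py <<'E'
def cp(x,y,z): return back('top',190+(x+.5)/6-.5,140+(y+.5)/6-.5,z)
E
python3 - <<'E'
from h import *
hub=cp(337,366,.034);d=cp(338,369,.026)
io=cp(198,381,.026);ii=cp(260,376,.026);ti=cp(273,242,.022);to=cp(236,167,.022)
print(hub,d)
a=lambda p,q:np.degrees(np.arctan2(*(p-q)[1::-1]))
for c in(hub,d): print(a(io,c),a(ii,c),a(ti,c),a(to,c),np.linalg.norm((io-c)[:2]),np.linalg.norm((ti-c)[:2]))
print(a(io,ii),a(to,ti))
print('tab',[cp(x,y,.072) for x,y in((365,343),(462,355),(375,372),(412,345))])
for n,x,y,z in(('loupe',68,212,.042),('cup',655,362,.045),('gauge',190,90,.03),('brushtip',560,155,.01)):print(n,cp(x,y,z))
E
```

```text
[0.55276118 0.0384621  0.034     ] [0.55189036 0.03807601 0.026     ]
94.02336099769117 94.76324518487436 25.471519462721876 25.184431939424424 0.08049649466192295 0.0826743753621827
93.38835379099147 93.61888060676735 25.453740765452494 25.175294314863997 0.08082549526533979 0.08362660130369785
93.09795663752284 24.701679193223534
tab [array([0.56111871, 0.02175787, 0.072     ]), array([ 0.55289027, -0.03240215,  0.072     ]), array([0.54462366, 0.01657771, 0.072     ]), array([ 0.5592825 , -0.00454898,  0.072     ])]
loupe [0.64487417 0.19040084 0.042     ]
cup [ 0.54897215 -0.14281715  0.045     ]
gauge [0.71666828 0.11992394 0.03      ]
brushtip [ 0.67627951 -0.09480063  0.01      ]
```

Call:
move_arm(increments=[[[0, 0, 0], [0.0272, 0, -0.0211], 0], [[0, 0, 0], [0.0272, 0, -0.0211], 0], [[0, 0, 0], [0.0272, 0, -0.0211], 0], [[0, 0, 0], [0.0272, 0, -0.0211], 0], [[0, 0, 0], [0.0272, 0, -0.0211], 0], [[0, 0, 0], [0.0272, 0, -0.0211], 0], [[0, 0, 0], [0.0272, 0, -0.0211], 0], [[0, 0, 0], [0.0272, 0, -0.0211], 0], [[0, 0, 0], [0.0272, 0, -0.0211], 0], [[0, 0, 0], [0.0272, 0, -0.0211], 0], [[0, 0, 0], [0.0272, 0, -0.0211], 0], [[0, 0, 0], [0.0272, 0, -0.0211], 0]], newtons=20)

```text
time: 1.1
ee_pos: [0.4761, 0.2391, 0.2223]
eef_rot: [[0.903, -0.0, 0.429], [-0.429, -0.0, 0.903], [-0.0, -1.0, -0.0]]
ft_force: [0.9, -0.3, 0.2]
width: 0.0151
```

Call:
move_arm(increments=[[[0, 0, 0], [0.0272, 0, -0.0211], 0], [[0, 0, 0], [0.0272, 0, -0.0211], 0], [[0, 0, 0], [0.0272, 0, -0.0211], 0], [[0, 0, 0], [0.0272, 0, -0.0211], 0], [[0, 0, 0], [0.0272, 0, -0.0211], 0], [[0, 0, 0], [0.0272, 0, -0.0211], 0], [[0, 0, 0], [0.0272, 0, -0.0211], 0], [[0, 0, 0], [0.0272, 0, -0.0211], 0], [[0, 0, 0], [0, 0, 0], 0], [[0, 0, 0], [0, 0, 0], 0]])

```text
time: 1.93
ee_pos: [0.6, -0.0078, 0.2219]
eef_rot: [[0.901, -0.001, 0.434], [-0.434, -0.001, 0.901], [-0.0, -1.0, -0.001]]
ft_force: [0.4, 0.2, -0.7]
width: 0.0005
```

Call:
move_arm(increments=[[[0, -5.8, 0], [0, 0.01, 0], 0], [[0, -5.8, 0], [0, 0.01, 0], 0], [[0, -5.8, 0], [0, 0.02, 0], 0], [[0, -5.8, 0], [0, 0.02, 0], 0], [[0, -5.8, 0], [0, 0.02, 0], 0], [[0, 0, 0], [0, 0.01, 0], 0], [[0, 0, 0], [0, 0, 0], 0], [[0, 0, 0], [0, 0, 0], 0]])

```text
time: 2.6
ee_pos: [0.5997, -0.0041, 0.1325]
eef_rot: [[0.998, -0.001, -0.061], [0.061, 0.0, 0.998], [-0.001, -1.0, 0.0]]
ft_force: [0.0, -0.0, 0.5]
width: 0.0004
```

Call:
move_arm(increments=[[[0, 0, 0], [0, 0.02, 0], 0], [[0, 0, 0], [0, 0.02, 0], 0], [[0, 0, 0], [0, 0.02, 0], 0], [[0, 0, 0], [0, 0.015, 0], 0], [[0, 0, 0], [0, 0.011, -0.001], 0], [[0, 0, 0], [0, 0, 0], 0], [[0, 0, 0], [0, 0, 0], 0]])

```text
time: 3.18
ee_pos: [0.6006, -0.0059, 0.0472]
eef_rot: [[0.998, 0.001, -0.062], [0.062, 0.0, 0.998], [0.001, -1.0, -0.0]]
ft_force: [0.3, 0.3, 0.7]
width: 0.0011
```

Run:
```python
from h import *
s=r.get_state();print(s['ee_pos'],s['ft_force'])
crop(r.capture('scene')[:,:,::-1],190,140,130,110,5,'pics/sc1.png')
crop(r.capture('top')[:,:,::-1],190,140,130,100,6,'pics/top1.png')
```

```text
[ 0.600559   -0.00592091  0.04719025] [0.33930008 0.28641629 0.71554914]
```

View pics/sc1.png

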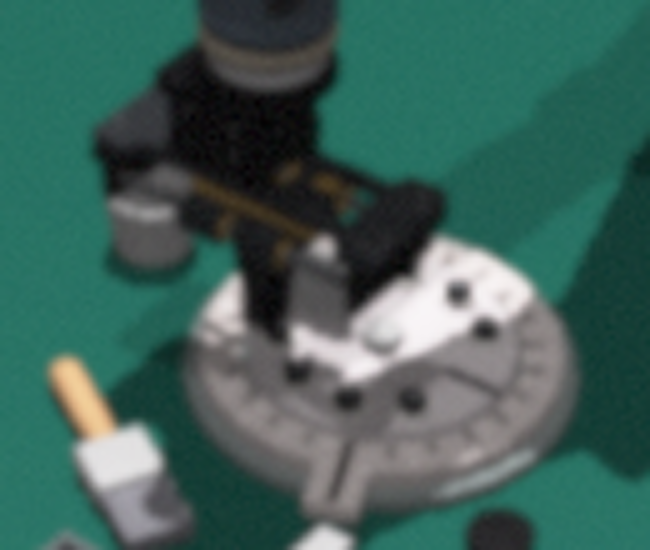

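View pics/top1.png

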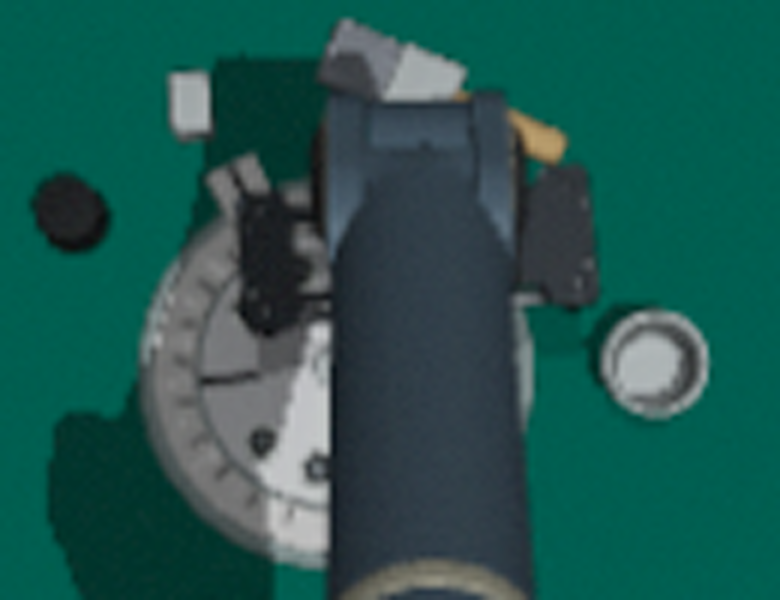

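Call:
move_arm(increments=[[[0, 0, 0], [-0.008, 0, 0], 0], [[0, 0, 0], [-0.008, 0, 0], 0], [[0, 0, 0], [-0.006, 0, 0], 0], [[0, 0, 0], [-0.003, 0, 0], 0], [[0, 0, 0], [0, 0, 0], 0], [[0, 0, 0], [0, 0, 0], 0]])

```text
time: 3.78
ee_pos: [0.575, -0.0076, 0.0468]
eef_rot: [[0.998, 0.0, -0.062], [0.062, 0.0, 0.998], [0.0, -1.0, 0.0]]
ft_force: [0.7, 0.4, 0.1]
width: 0.0006
```

Call:
move_arm(increments=[[[0, 0, 0], [-0.003, 0, 0], 0], [[0, 4, 0], [-0.0032, 0, -0.0012], 0], [[0, 4, 0], [-0.0032, 0, -0.0012], 0], [[0, 4, 0], [-0.0032, 0, -0.0012], 0], [[0, 4, 0], [-0.0032, 0, -0.0012], 0], [[0, 0, 0], [0, 0, 0], 0], [[0, 0, 0], [0, 0, 0], 0]])

```text
time: 4.37
ee_pos: [0.5595, -0.0119, 0.0467]
eef_rot: [[0.977, 0.001, 0.213], [-0.213, -0.0, 0.977], [0.001, -1.0, 0.0]]
ft_force: [0.9, 1.0, 0.4]
width: 0.0003
```

```bash
cat >> h.py <<'E'
C=np.array([.5523,.0383])
def st():
    s=r.get_state();p=s['ee_pos'];R=s['eef_rot'];d=np.r_[p[:2]-C,0]
    print('t',s['time'],'p',p.round(4),'a,b',(d@R[:,0]).round(4),(d@R[:,2]).round(4),'yaw',np.degrees(np.arctan2(R[1,0],R[0,0])).round(2),'f',s['ft_force'].round(1),'polar',np.degrees(np.arctan2(d[1],d[0])).round(1))
E
python3 - <<'E'
from h import *
st()
crop(r.capture('scene')[:,:,::-1],190,140,130,110,5,'pics/sc2.png')
crop(r.capture('top')[:,:,::-1],190,140,130,100,6,'pics/top2.png')
E
```

```text
t 4.3667 p [ 0.5595 -0.0119  0.0467] a,b 0.0177 -0.0475 yaw -12.31 f [0.9 1.  0.4] polar -81.8
```

View pics/sc2.png

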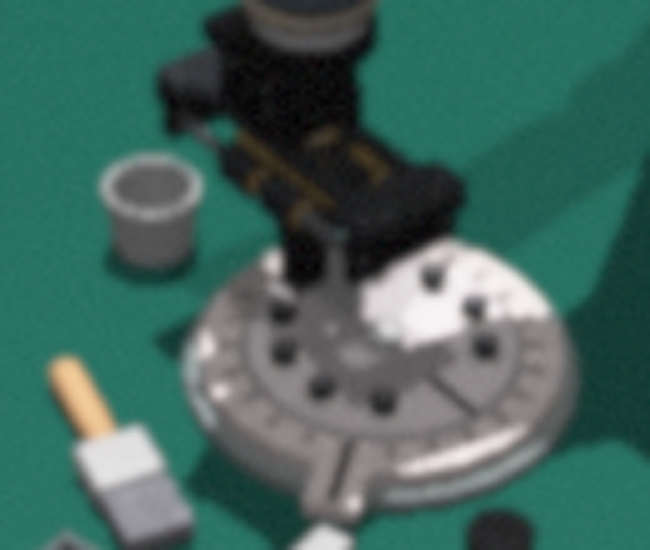

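View pics/top2.png

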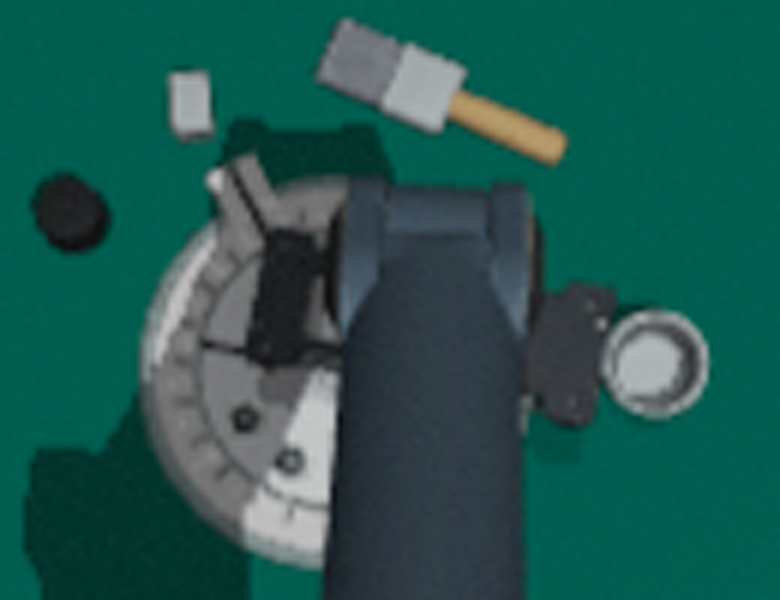

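Run:
```python
from h import *
a=lambda p:np.degrees(np.arctan2(*(p[:2]-C)[::-1]))
print(a(cp(203,345,.026)),a(cp(250,352,.026)))
```

```text
78.58395399249123 77.85981520437771
```

Call:
move_arm(increments=[[[0, 4, 0], [-0.0033, 0, -0.0013], 0], [[0, 4, 0], [-0.0033, 0, -0.0013], 0], [[0, 4, 0], [-0.0033, 0, -0.0013], 0], [[0, 4, 0], [-0.0033, 0, -0.0013], 0], [[0, 4, 0], [-0.0033, 0, -0.0013], 0], [[0, 4, 0], [-0.0033, 0, -0.0013], 0], [[0, 4, 0], [-0.0033, 0, -0.0013], 0], [[0, 4, 0], [-0.0033, 0, -0.0013], 0], [[0, 4, 0], [-0.0033, 0, -0.0013], 0], [[0, 4, 0], [-0.0033, 0, -0.0013], 0], [[0, 0, 0], [0, 0, 0], 0], [[0, 0, 0], [0, 0, 0], 0]])

```text
time: 5.47
ee_pos: [0.5247, -0.0066, 0.0465]
eef_rot: [[0.612, -0.0, 0.791], [-0.791, -0.0, 0.612], [-0.0, -1.0, -0.0]]
ft_force: [0.4, -0.5, 0.1]
width: 0.0005
```

Run:
```python
from h import *
st()
crop(r.capture('scene')[:,:,::-1],190,140,130,110,5,'pics/sc3.png')
crop(r.capture('top')[:,:,::-1],190,140,130,100,6,'pics/top3.png')
```

```text
t 5.4667 p [ 0.5247 -0.0066  0.0465] a,b 0.0186 -0.0493 yaw -52.28 f [ 0.4 -0.5  0.1] polar -121.6
```

View pics/sc3.png

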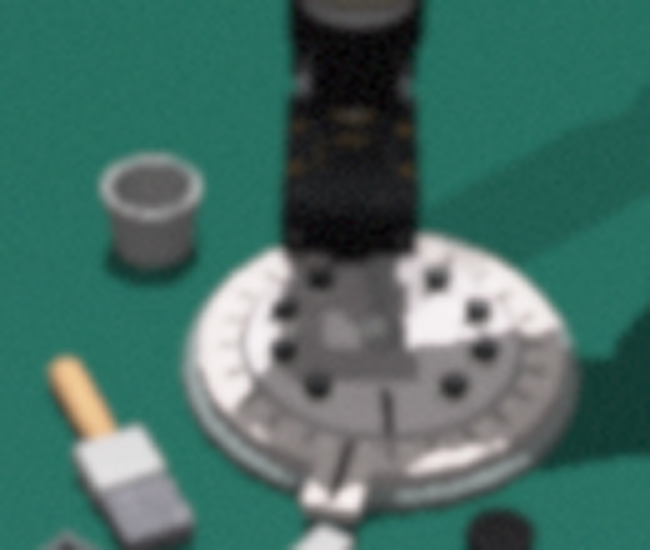

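View pics/top3.png

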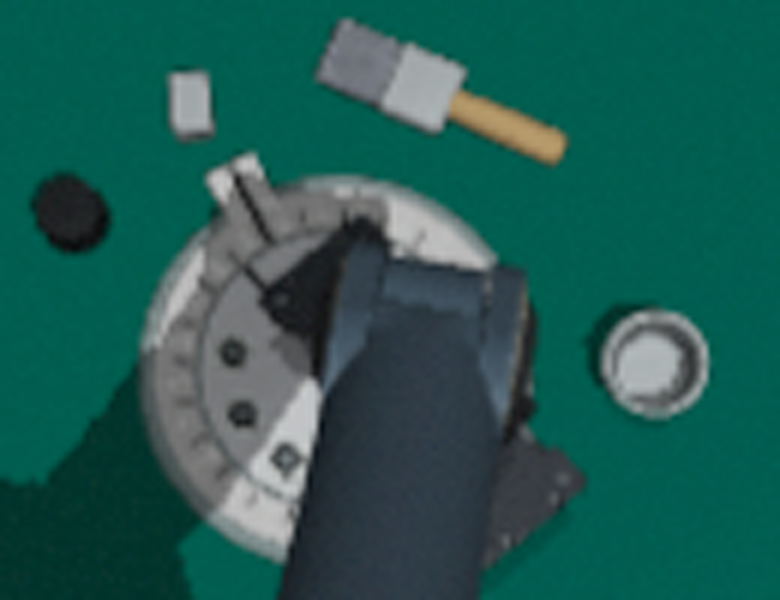

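Run:
```python
from h import *
a=lambda p:np.degrees(np.arctan2(*(p[:2]-C)[::-1]))
s=lambda x,y,z:back('scene',190+(x+.5)/5-.5,140+(y+.5)/5-.5,z)
print(a(cp(245,265,.026)),a(cp(265,285,.026)),'scene',s(392,435,.026),a(s(392,435,.026)),'tgt',a(s(350,445,.022)), s(350,445,.022),s(331,493,.022))
```

```text
40.24058138294808 39.44248840481208 scene [0.61303141 0.09729939 0.026     ] 44.17122278036886 tgt 29.0996398183899 [0.63089074 0.0820424  0.022     ] [0.66673466 0.09745755 0.022     ]
```

Call:
move_arm(increments=[[[0, 4, 0], [-0.0034, 0, -0.0013], 0], [[0, 4, 0], [-0.0034, 0, -0.0013], 0], [[0, 3, 0], [-0.0026, 0, -0.001], 0], [[0, 0, 0], [0, 0, 0], 0], [[0, 0, 0], [0, 0, 0], 0]])

```text
time: 5.98
ee_pos: [0.5164, -0.001, 0.0465]
eef_rot: [[0.449, -0.001, 0.893], [-0.893, -0.0, 0.449], [-0.0, -1.0, -0.001]]
ft_force: [-0.0, 0.3, 0.0]
width: 0.0007
```

Run:
```python
from h import *
st()
crop(r.capture('scene')[:,:,::-1],225,190,65,60,10,'pics/sc4.png')
crop(r.capture('top')[:,:,::-1],215,160,50,50,12,'pics/top4.png')
```

```text
t 5.9833 p [ 0.5164 -0.001   0.0465] a,b 0.019 -0.0498 yaw -63.3 f [-0.   0.3  0. ] polar -132.4
```

View pics/sc4.png

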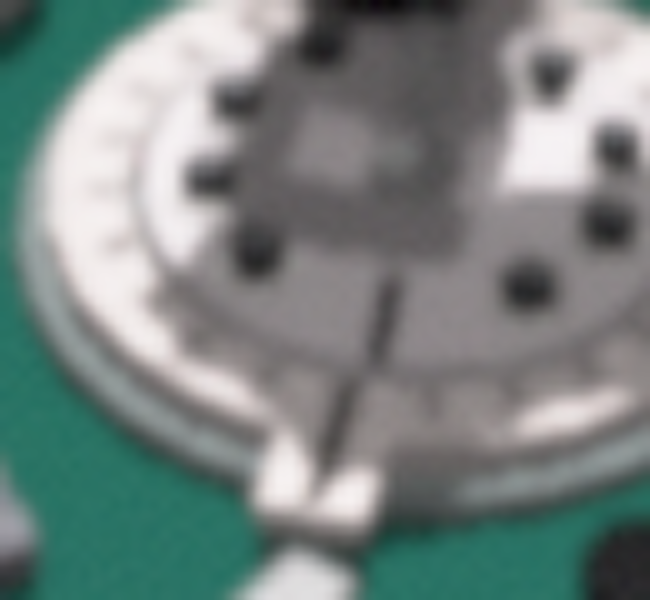

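View pics/top4.png

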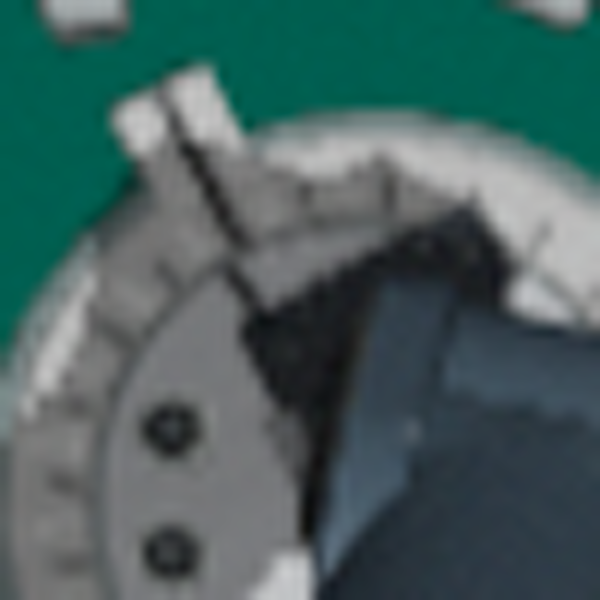

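Run:
```python
from h import *
a=lambda p:np.degrees(np.arctan2(*(p[:2]-C)[::-1]))
s=lambda x,y,z:back('scene',225+(x+.5)/10-.5,190+(y+.5)/10-.5,z)
t=lambda x,y,z:back('top',215+(x+.5)/12-.5,160+(y+.5)/12-.5,z)
hs=s(390,158,.034); print('hub scene?',hs)
print('top',a(t(235,273,.026)),a(t(256,306,.026)),'tgt',a(t(243,243,.022)),a(t(165,90,.022)))
print('scene',a(s(376,360,.026)),a(s(392,285,.026)),'tgt',a(s(347,385,.022)),a(s(318,480,.022)))
# scene expected pixels for target angle 25.2 using scale
for ang in(24,27,30,33):
  q=np.radians(ang);print(ang,t and [((proj('scene',[C[0]+k*np.cos(q),C[1]+k*np.sin(q),z])-[225,190]+.5)*10).round(0).tolist() if 0 else ((proj('scene',[C[0]+k*np.cos(q),C[1]+k*np.sin(q),z])-np.array([225,190])+.5)*10).round(0).tolist() for k,z in((.08,.026),(.045,.026),(.082,.022),(.13,.022))])
```

```text
hub scene? [0.55806912 0.03823413 0.034     ]
top 30.52794114675163 30.467202477563834 tgt 25.917797812957765 25.74229583967014
scene 33.00369545933209 34.91463089748202 tgt 28.249530588636826 27.770495936474788
24 [[332.0, 352.0], [363.0, 270.0], [330.0, 367.0], [285.0, 485.0]]
27 [[347.0, 355.0], [372.0, 272.0], [345.0, 370.0], [309.0, 490.0]]
30 [[362.0, 357.0], [380.0, 273.0], [360.0, 372.0], [334.0, 493.0]]
33 [[377.0, 358.0], [388.0, 274.0], [376.0, 374.0], [359.0, 496.0]]
```

Call:
move_arm(increments=[[[0, 2, 0], [-0.0017, 0, -0.0007], 0], [[0, 2, 0], [-0.0017, 0, -0.0007], 0], [[0, 0, 0], [0, 0, 0], 0], [[0, 0, 0], [0, 0, 0], 0], [[0, 0, 0], [0, 0, 0], 0]])

```text
time: 6.5
ee_pos: [0.5137, 0.0013, 0.0465]
eef_rot: [[0.385, -0.0, 0.923], [-0.923, -0.0, 0.385], [-0.0, -1.0, -0.0]]
ft_force: [-0.3, -1.9, 0.1]
width: 0.0008
```

Run:
```python
from h import *
st()
crop(r.capture('scene')[:,:,::-1],225,190,65,60,10,'pics/sc5.png')
crop(r.capture('top')[:,:,::-1],215,160,50,50,12,'pics/top5.png')
```

```text
t 6.5 p [0.5137 0.0013 0.0465] a,b 0.0193 -0.0498 yaw -67.37 f [-0.3 -1.9  0.1] polar -136.2
```

View pics/sc5.png

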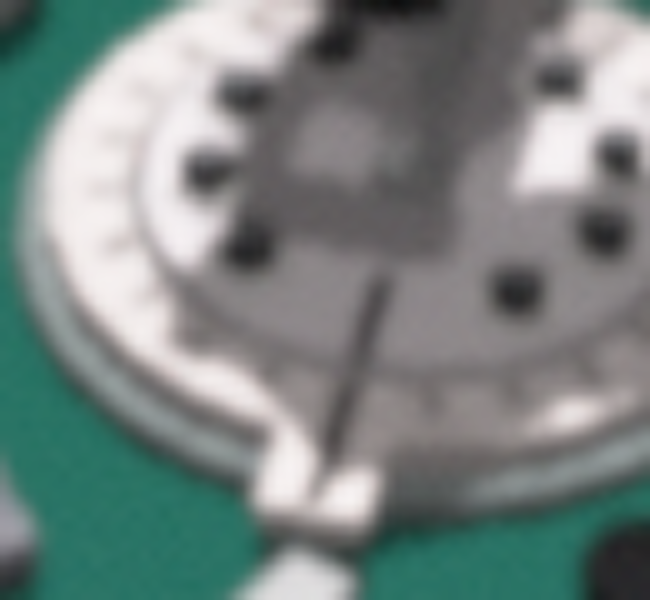

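View pics/top5.png

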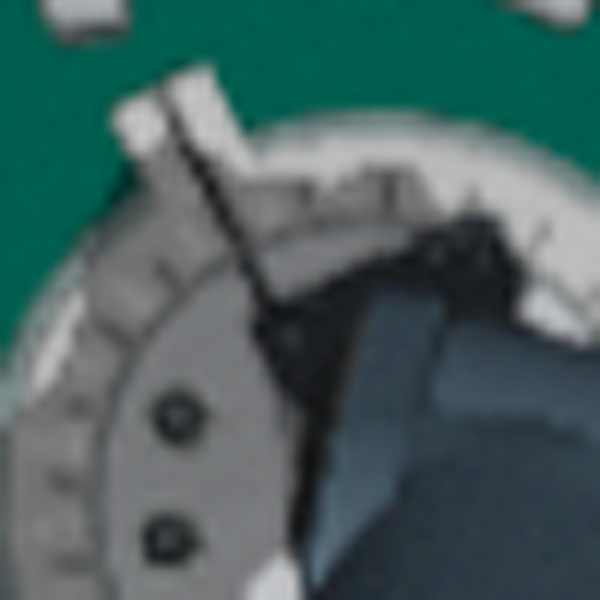

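Lines look aligned within about 1°. I'll back off, rise and check unobstructed.

Call:
move_arm(increments=[[[0, 0, 0], [0.006, 0, 0], 0], [[0, 0, 0], [0.01, 0, 0], 0], [[0, 0, 0], [0.01, 0, 0], 0], [[0, 0, 0], [0, -0.02, 0], 0], [[0, 0, 0], [0, -0.03, 0], 0], [[0, 0, 0], [0, -0.03, 0], 0], [[0, 0, 0], [0, -0.03, 0], 0], [[0, 0, 0], [0, -0.03, 0], 0], [[0, 0, 0], [0.025, 0, -0.02], 0], [[0, 0, 0], [0.025, 0, -0.02], 0], [[0, 0, 0], [0.025, 0, -0.02], 0], [[0, 0, 0], [0.025, 0, -0.02], 0]])

```text
time: 7.6
ee_pos: [0.4878, -0.1475, 0.187]
eef_rot: [[0.384, 0.001, 0.923], [-0.923, 0.0, 0.384], [0.0, -1.0, 0.001]]
ft_force: [-0.6, -0.4, 0.0]
width: 0.0005
```

Call:
move_arm(increments=[[[0, 0, 0], [0.03, 0, 0], 0], [[0, 0, 0], [0.03, 0, 0], 0], [[0, 0, 0], [0.03, 0, 0], 0], [[0, 0, 0], [0.03, 0, 0], 0], [[0, 0, 0], [0.03, 0, 0], 0], [[0, 0, 0], [0, 0, 0], 0], [[0, 0, 0], [0, 0, 0], 0]])

```text
time: 8.18
ee_pos: [0.5452, -0.2867, 0.1862]
eef_rot: [[0.38, -0.001, 0.925], [-0.925, -0.001, 0.38], [0.0, -1.0, -0.001]]
ft_force: [0.3, 0.6, -0.4]
width: 0.0003
```

Run:
```python
from h import *
st()
a=r.capture('scene')[:,:,::-1];b=r.capture('top')[:,:,::-1]
cv2.imwrite('pics/full6.png',np.hstack([a,b])[::,:][:, :, :]) if 0 else cv2.imwrite('pics/full6.png',cv2.resize(np.hstack([a,b]),(800,300)))
crop(a,225,190,65,60,10,'pics/sc6.png')
crop(b,215,160,60,48,12,'pics/top6.png')
```

```text
t 8.1833 p [ 0.5452 -0.2867  0.1862] a,b 0.2979 -0.1302 yaw -67.65 f [ 0.3  0.6 -0.4] polar -91.3
```

View pics/sc6.png

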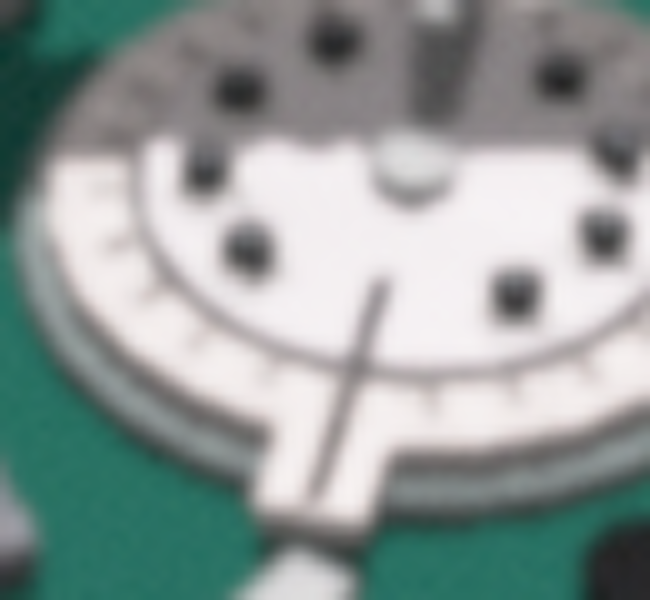

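View pics/top6.png

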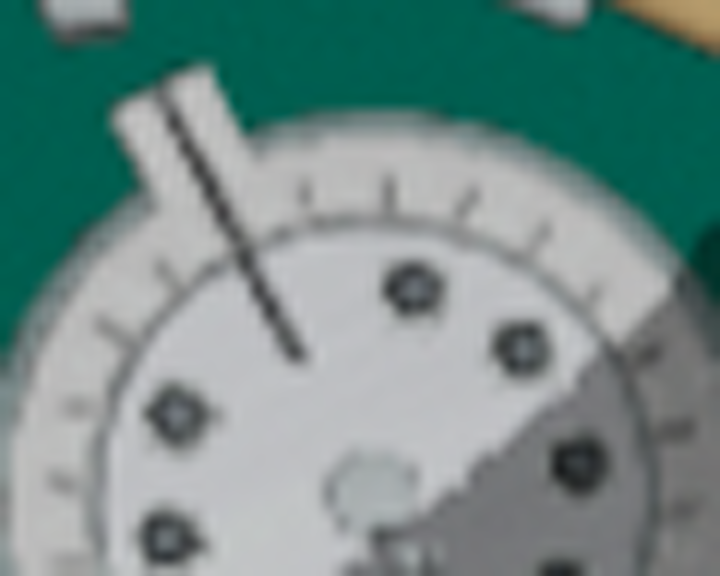

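View pics/full6.png

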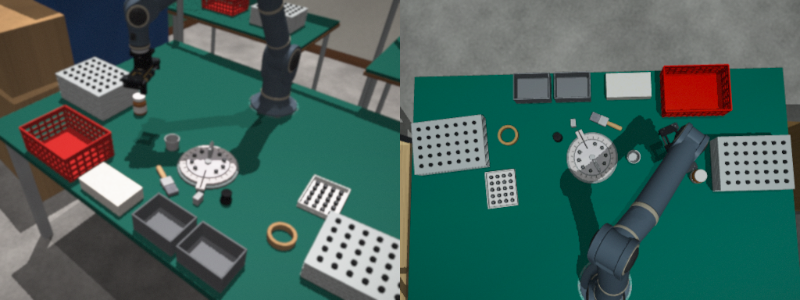

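Run:
```python
from h import *
a=lambda p:np.degrees(np.arctan2(*(p[:2]-C)[::-1]))
b=np.mean([r.capture('top').astype(float) for _ in range(5)],0).mean(2).astype(np.float32)
for k,z in [(x/1000,.026) for x in range(48,78,4)]+[(x/1000,.022) for x in range(88,132,5)]:
    A=np.linspace(17,34,86);uv=np.array([proj('top',[C[0]+k*np.cos(np.radians(q)),C[1]+k*np.sin(np.radians(q)),z]) for q in A],np.float32)
    v=cv2.remap(b,uv[None,:,0].copy(),uv[None,:,1].copy(),cv2.INTER_LINEAR)[0]
    if k>.11: m=np.abs(A-25)<5
    else: m=np.abs(A-25)<8
    w=np.clip(np.percentile(v[m],70)-8-v,0,None)*m;print(k,z,round((A*w).sum()/w.sum(),2),round(v[m].min()))
s=r.get_state();print(s['time'])
```

```text
0.048 0.026 27.76 84
0.052 0.026 27.77 105
0.056 0.026 27.53 94
0.06 0.026 27.79 99
0.064 0.026 27.45 73
0.068 0.026 27.66 88
0.072 0.026 27.33 91
0.076 0.026 27.4 92
0.088 0.022 26.48 88
0.093 0.022 26.75 85
0.098 0.022 26.62 99
0.103 0.022 26.3 68
0.108 0.022 25.21 85
0.113 0.022 26.45 98
0.118 0.022 26.51 91
0.123 0.022 26.51 98
0.128 0.022 26.1 107
8.5333
```

Run:
```python
from h import *
A=cv2.imread('pics/top0.png').astype(int);b=r.capture('top')[:,:,::-1].astype(int)
for n,(x,y) in dict(loupe=(201,175),cup=(299,200),gauge=(222,157),brush=(262,154),jar=(384,226),tape=(138,173),tray=(130,240)).items():
    print(n,np.abs(A-b)[y-8:y+9,x-8:x+9].mean().round(1))
r.hand_in()
```

```text
loupe 2.2
cup 7.9
gauge 2.3
brush 3.1
jar 3.5
tape 2.1
tray 8.4
the job is handed in; nothing more can be done
```

I turned the dial about 67° clockwise by pushing the tab's cheek_b face with the outside of the shut fingers. I then backed off, rose clear of the dial, and handed the job in at about 8.6 s on the robot's clock. The hand-in gave no verdict.

- **Alignment:** in the unobstructed top view, the index line reads about 27.4° at the rim and the target line about 26.5°. That leaves roughly 1° (1 to 1.5 mm) against the 4 mm limit. In both cameras the two lines look like one straight line.
- **Camera disagreement:** absolute angles from the scene camera came out 2 to 4° higher than from the top camera. The gap between the two lines agreed in both (4.7° at the last intermediate check), so I relied on that gap.
- **Pinching and lifting:** the fingers stayed shut on one side of the tab, and the tool force readings stayed around 2 N or less. I did not measure the tab's height.
- **Loose things:** I compared top-view patches from the start and the end for all seven. Loupe, gauge, brush, jar and tape were practically unchanged (2 to 3.5 grey levels). Cup and tray differed more (about 8), which I put down to the arm's moving shadow. Both look in place in the last picture, but I did not measure their positions separately.

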